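Lock a display spotlight into its base

TASK

Fit the loose spotlight into the round lamp base on the candle table, with its open beam side facing the way the base's pointer tab points. Bear down gently against the base's spring, just far enough to free the ring's lugs without ramming them, and with the barrel held still that way turn the knurled lock ring clockwise (seen from above) until it comes up against its stop. Then let go, so that the lamp stays locked down with its beam side still facing the pointer, and leave everything else on the table where it is.

Things in the scene. Friction and masses are not known exactly. Their poses are not given: they have to be found in the camera images.
- lamp: Loose spotlight standing on its foot, 0.25 to 0.4 kg, 88 mm tall: black barrel (foot 40 mm across, round head 45 mm across at z 62 to 74 mm, a curved hood up to z 88 mm round its back half) and a knurled steel lock ring round it, which stays on it and by which it can be carried. Origin: centre of the foot's underside; z up, +x the open beam side.
- lock_ring (a joint): Turn of the ring on the barrel, rad: 0 backed off (lugs along the barrel's y axis, both ways), growing clockwise seen from above, at most 1.5. It drags on the barrel with 0.055 N m, so the barrel turns along unless its foot is pressed on the base's seat with more than 6 to 9 N. In the base the stop is 60 degrees (1.05) from the middle of the gaps.
- ring_grip (a point): Point on the lock ring's axis, 50 mm above the foot's underside, where to grip it from above. The knurled steel ring is 60 mm across, from z 28 to z 60 mm over the foot's underside, below it a sleeve 46 mm across with the lugs. The point's axes turn with the ring: y along the two lugs, z up.
- lug (a point): Middle of one of the ring's two lugs (the other is straight across the axis). Lugs reach 31 mm from the axis, are 12 mm wide and 6 mm thick, z 12 to 18 mm over the foot's underside.
- housing: Lamp base fixed to the table: 110 mm square flange 8 mm thick with a small pointer tab on one edge, on it a round socket 86 mm across. Origin: centre of its underside; z up, +x towards the pointer tab. The socket is set at some height h, 0 to 16 mm, on its levelling thread, each time another and not measured: find it by feel. It does not turn and stays at its height.
- mouth (a point): On the socket's axis, 48 mm above the table. The mouth lies h (0 to 16 mm) higher: a hole 51 mm across between two inward lips 5 mm thick; below them it is 68 mm wide. There the lugs turn clockwise only, 60 degrees to cushioned stops (2.5 N m per rad). A twist of 0.2 to 0.4 N m is plenty; over 35 N in all between lamp and base, spring included, spoils it.
- gap (a point): In one of the two gaps between the lips, on the base's +y side, 30 mm from the axis, 48 mm above the table (gap top h higher). The other gap is straight across, on -y. A gap is about 18 mm wide and reaches 34 mm from the axis; the lugs pass down through the gaps. A lamp whose lugs land on the lips instead stands with its foot at z 36 mm + h and does not give.
- seat_rest (a point): On the socket's axis, 30 mm above the table. h higher is the top of a sprung, non-turning rubber seat (34 mm square). A lamp set in rests on it, lugs still between the lips. The seat gives from 6 N on (weight included), 1.2 N per mm, bottoming hard at 7.5 mm. From 5 mm on the lugs clear the lips. Let go, the lugs lift against the lips and the lamp is locked, its foot at z 25 mm + h.
- beam_side (a point): Point on the rim of the lamp's head, on its beam side, 22.5 mm from the axis and 74 mm above the foot's underside.
- jar_a: Closed glass candle jar, 58 mm across, 80 mm tall, near the base; bystander. Origin: centre of its underside.
- jar_b: Closed glass candle jar, 58 mm across, 80 mm tall, near the lamp; bystander. Origin: centre of its underside.
- jar_c: Closed white candle jar, 58 mm across, 80 mm tall; bystander. Origin: centre of its underside.
- driver: Screwdriver 160 mm long lying beside the base; bystander.
- spare_ring: Loose plain steel ring, 58 mm across, 14 mm tall, beside the lamp; bystander. Origin: centre of its underside.
- carton: Small cardboard box 45 x 60 x 35 mm; bystander. Origin: centre of its underside.

How it is judged:
At the end, for the whole second after the job is handed in: The lamp is spring-locked in the base (over 8 N between them, foot below z 44 mm, within 6 mm of the axis, tilt under 0.08 rad), barrel within 0.2 rad of the pointer, beam side to it; ring turned at least 0.8 rad on the barrel and 0.92 in the base (stop at 1.05); at rest (horizontal distance between lamp and housing below 0.006 m and z of lamp in the frame of housing below 0.044 m and angle between lamp's own z axis and vertical below 0.08 rad and angle between the x axis of lamp and the x axis of housing, either way round below 0.2 rad and x of beam_side in the frame of housing above 0.012 m and angle between the x axis of ring_grip and the x axis of housing, either way round above 0.92 rad and value of joint lock_ring above 0.8 rad and linear speed of lamp below 0.02 m/s and contact force between lamp and housing above 8 N); the robot touches nothing.
It fails at once if the lamp or its ring is forced against the base: more than 35 N between them (contact force between lamp and housing above 35 N).
It fails at once if another thing on the table is moved more than 30 mm (distance of any of jar_a, jar_b, jar_c, driver, spare_ring, carton from where it was at the start of the episode above 0.03 m).
It also fails if it takes over 54 s, if anything falls off the work surface, if the arm or the gripper's body presses on something with over 40 N, if the wrist force passes 120 N, or if a joint passes its speed limit or range.

ROBOT

A 6-joint arm with a two-finger parallel gripper is mounted at the origin on the work surface. World frame = base frame: x ahead of the robot, y to its left, z up, the work surface at z = 0. Lengths are in m, angles in rad, forces in N, time in s.
With the tool pointing down it reaches from about 0.425 to 0.95 m from the base axis. Payload 3.5 kg.
Tool frame: the origin (TCP) lies on the centre line of the jaws, within the pads' length; the fingertips stand 17 mm ahead of it and the grasp point (between the pads) lies 2 mm behind it; z points along the fingers, y is the line along which they close (so a half turn about z gives the same grasp; the last joint's range is limited). The gripper opens to 85 mm and grips with 20 to 120 N. Pads are 22 mm wide; open, the fingers measure 114 mm over their backs; the gripper's body (76 mm by 85 mm) begins 54 mm behind the grasp point. The pads swing forward as they close: fully open they stand 13 mm farther back than shut.
Start: joints at [1.016, 0.286, 1.577, -0, 1.279, -0.15], TCP at [0.266, 0.62, 0.248] pointing down, gripper open.
Joint ranges: [-2.77, 2.77], [-0.9, 2.22], [0.21, 2.48], [-1.53, 4.67], [0.24, 2.81], [-2.84, 2.84]. Speed limits (rad/s): [2.79, 2.79, 3.14, 3.14, 3.14, 3.14].

INTERFACE

Orientations are given as a unit quaternion [x, y, z, w].
In Python, from plant import ctrl gives the robot as it stands. The module is installed in compiled form; this text tells all that it offers.
- The arm moves only by the tool drive_tool, never from a script. Its argument "moves" is a list of rows, each a list of 3 entries, a list of its own where there are three numbers: the turn, a rotation vector about the tool's x, y, z in rad, then the shift along the tool's x, y, z in m, then the finger opening in m, from 0 to 0.0854. A call has 1 to 5 rows; each row shifts and turns the commanded pose from where the row before left it, along the tool's axes as they then stand; what a row does not reach is not made up. A row lasts 1/8 s, in which the tool goes at most 62.5 mm and 10.7 degrees, less where a joint would pass 70% of its speed; a pose out of reach is approached as far as the arm can. A call with a gripper value outside its range is refused whole. The fingers move at their own pace and stop on an object; "grip_force" is the grip in N (left out, the last holds). Time passes only in rows, so rows that do not move let the fingers close. It gives the time, the measured TCP pose, the force, the opening and the grip force at its end, in the units of the state.
- ctrl.get_state(): the state, without advancing time (a new reading comes with each control period).
- ctrl.read_camera(name): name is "side" or "top"; returns a dict with "image" (420x560x3 uint8, red, green, blue), "fx", "fy", "cx", "cy" (pixels), "R" (3x3) and "t" (3): a world point X has camera coordinates R X + t. Camera axes: x right, y down, z forward; pixel columns grow to the right and rows downward; lengths in m; the calibration is good to about 2 mm. A picture is of the moment at which its call begins. There is no depth.
- ctrl.sign_off(): hands the job in; it is judged then, once.
The state is a dict: "time": time; "qpos": joint angles; "dq": joint speeds; "joint_efforts": joint torques, N m; "eef_pos": TCP position; "tcp_rot": TCP orientation; "contact_force": force on the tool from outside, world axes, zero at the start; "wrist_torque": the same for the moment, N m; "opening": opening from 0.0 (shut) to 1.0 (fully open); "finger_force": force on a finger pad.
Only numpy, scipy, OpenCV 4.12 (cv2) and the standard library are available. Lean on these libraries where they do the work, as an engineer would, in place of code of your own. Each camera call takes 0.05 s, during which the arm holds its last target. There are 200 camera calls.

## Working session

There is one attempt and no reset: what is moved stays moved. The work goes in short steps, Python scripts to look and compute and a tool call to move; the robot and the scene stay as the last step left them, time stands still between calls to the robot, and variables do not carry over. Pictures are saved under pics/ and viewed, at most 10 in all, crops included, and the job is handed in when it is done.

Besides the shell and the picture viewer there is one more tool, called after ">>>" by a JSON object that holds its "method" and its "body". drive_tool: Moves the arm, as the interface text tells. Its arguments: {"type":"object","properties":{"moves":{"type":"array","items":{"type":"array"}},"grip_force":{"type":"number"}},"required":["moves"]}

```bash
mkdir -p pics
python3 - <<'E'
from plant import ctrl
import cv2,json
for n in("top","side"):
    c=ctrl.read_camera(n); cv2.imwrite(f"pics/{n}0.png",c["image"][:,:,::-1])
    print(n,c["fx"],c["fy"],c["cx"],c["cy"],c["R"],c["t"])
print(ctrl.get_state())
E
```

```text
top 417.33426998458975 417.33426998458975 278.07294229361895 200.81155734637474 [[-0.01336459 -0.99989163 -0.00617452]
 [-0.99380548  0.01396407 -0.11025278]
 [ 0.11032705  0.00466279 -0.9938844 ]] [0.04649291 0.54140989 1.01056003]
side 418.30027402030925 418.30027402030925 286.1464562877163 215.29185862821484 [[ 0.96201435 -0.27267827 -0.01322716]
 [-0.18555543 -0.61756756 -0.76431636]
 [ 0.2002438   0.73773767 -0.64470578]] [-0.51482626  0.19620621  0.98068286]
{'time': 0.1, 'qpos': array([ 1.01599551e+00,  2.87093843e-01,  1.57802789e+00,  2.36612215e-05,
        1.27858399e+00, -1.50011022e-01]), 'dq': array([ 0.0001898 , -0.0016074 , -0.00257907,  0.00215514,  0.00079096,
       -0.00161439]), 'joint_efforts': array([-3.42346666e-04, -4.07295370e+01, -2.93698937e+01, -1.61433354e-04,
        3.38268030e-03,  6.36092267e-06]), 'eef_pos': array([0.26551303, 0.61998649, 0.24707574]), 'tcp_rot': array([ 2.01019157e-01,  9.79586741e-01, -9.87691978e-04, -3.75298103e-04]), 'contact_force': array([-0.41823766,  0.56493033, -0.62602027]), 'wrist_torque': array([ 0.02409922, -0.01903569,  0.03917969]), 'finger_force': 0.0, 'opening': 0.9991305012635662}
```

View pics/top0.png

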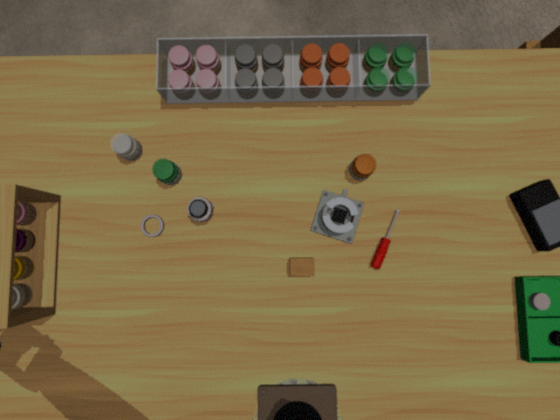

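View pics/side0.png

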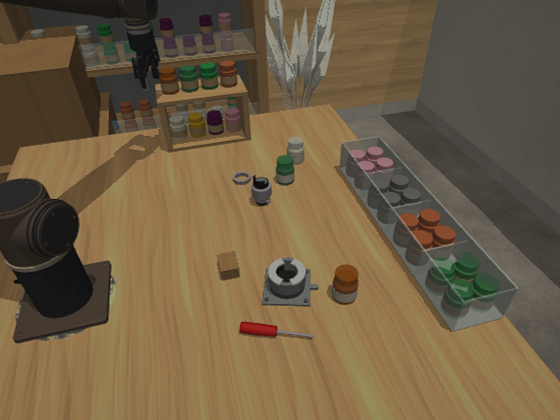

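Top view: the lamp is near (200,209), the base near (338,217) with its tab at about (345,192), and the green jar near (167,171). In the side view the lamp is near (261,190) and the base near (287,280) with its tab at about (315,287). Next I'll enlarge these spots.

Run:
```python
import cv2,numpy as np
t=cv2.imread("pics/top0.png");s=cv2.imread("pics/side0.png")
def c(i,u,v,w=50,h=37.5,k=8):
    M=np.float32([[k,0,-(u-w/2)*k+ (k-1)/2],[0,k,-(v-h/2)*k+(k-1)/2]])
    return cv2.warpAffine(i,M,(400,300),flags=cv2.INTER_CUBIC)
a=np.vstack([np.hstack([c(t,200,210),c(t,338,215,66.67,50,6)]),np.hstack([c(s,262,189),c(s,290,281,66.67,50,6)])])
cv2.imwrite("pics/z0.png",a)
```

```text
(no output)
```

View pics/z0.png

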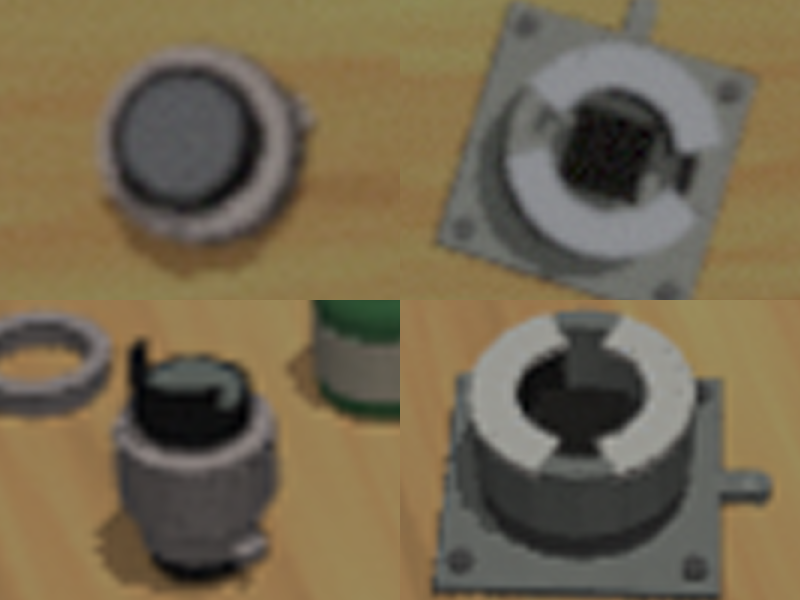

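The top crop shows the lamp ring centred at about (197,142), with a lug at (312,112). In the base crop the socket top is centred near (614,149). The side crop shows the hood wrapping the left and near side of the lamp, and a lug tip at (262,548). Next I'll fit poses to these points and check them with an overlay.

```bash
cat > h.py <<'E'
import numpy as np,cv2
from plant import ctrl
def P(c,X):
    X=np.atleast_2d(X)@c["R"].T+c["t"]; return np.c_[c["fx"]*X[:,0]/X[:,2]+c["cx"],c["fy"]*X[:,1]/X[:,2]+c["cy"]]
def ray(c,uv,z):
    d=c["R"].T@np.array([(uv[0]-c["cx"])/c["fx"],(uv[1]-c["cy"])/c["fy"],1]);o=-c["R"].T@c["t"]
    return o+d*(z-o[2])/d[2]
def circ(x,y,z,r,a0=0,a1=2*np.pi,n=60):
    a=np.linspace(a0,a1,n);return np.c_[x+r*np.cos(a),y+r*np.sin(a),0*a+z]
def loc(x,y,yaw,p):
    p=np.array(p,float);c,s=np.cos(yaw),np.sin(yaw);return np.c_[x+c*p[:,0]-s*p[:,1],y+s*p[:,0]+c*p[:,1],p[:,2]]
def tile(i,u,v,k):
    return cv2.warpAffine(i,np.float32([[k,0,-u*k+200],[0,k,-v*k+150]]),(400,300),flags=cv2.INTER_CUBIC)
def draw(im,c,u,v,k,pts,col):
    q=(P(c,pts)-[u,v])*k+[200,150]; cv2.polylines(im,[np.int32(q*8)],False,col,1,cv2.LINE_AA,3)
E
python3 - <<'E'
from h import *
from scipy.optimize import least_squares as L
import pickle
T=ctrl.read_camera("top");S=ctrl.read_camera("side");pickle.dump((T,S),open("cams.pkl","wb"))
print("camC",-T["R"].T@T["t"],-S["R"].T@S["t"])
tl=lambda X,Y:((X-3.5)/8+175,(Y-3.5)/8+191.25)
tb=lambda X,Y:((X-402.5)/6+304.67,(Y-2.5)/6+190)
sl=lambda X,Y:((X-3.5)/8+237,(Y-303.5)/8+170.25)
sb=lambda X,Y:((X-402.5)/6+256.67,(Y-302.5)/6+256)
for n,c,p,z in(("ringT",T,tl(197,142),.06),("headT",T,tl(187,138),.074),("lugT",T,tl(312,112),.015),("ringS",S,sl(197,425),.06),("lugS",S,sl(262,548),.015)):print(n,ray(c,p,z).round(4))
e=[(55,55,8),(55,-55,8),(-55,55,8)]; E3=np.array(e)/1e3
tbp=np.array([tb(512,2),tb(758,78),tb(437,243),tb(614,149)])
sbp=np.array([sb(720,380),sb(460,378),sb(582,393)])
def f(p):
    x,y,w,h=p
    a=P(T,np.r_[loc(x,y,w,E3),[[x,y,.048+h]]])-tbp
    b=P(S,np.r_[loc(x,y,w,[(.055,.055,.008),(-.055,.055,.008)]),[[x,y,.048+h]]])-sbp
    return np.r_[a.ravel(),b.ravel()]
x0=ray(T,tbp[3],.05); r=L(f,[x0[0],x0[1],-.25,.008]); print(r.x,r.fun.round(1))
E
```

```text
camC [0.42718537 0.03421556 1.06435887] [ 0.33530172 -0.74269804  0.77540584]
ringT [0.5225 0.23   0.06  ]
headT [0.5224 0.2303 0.074 ]
lugT [0.5358 0.2025 0.015 ]
ringS [0.5248 0.2261 0.06  ]
lugS [0.542  0.2053 0.015 ]
[ 0.50377529 -0.11145905 -0.32290367  0.00805718] [ 0.4 -1.   0.8 -0.6  0.1 -0.1  0.5  0.  -0.1 -0.6 -1.2 -1.4 -0.7  0.1]
```

```bash
cat > ov.py <<'E'
from h import *
import pickle,sys
T,S=pickle.load(open("cams.pkl","rb"))
def overlay(lamp,base,name):
    x,y,w=lamp; bx,by,bw,h=base; m=1e-3; out=[]
    for c in(T,S):
        im=np.ascontiguousarray(c["image"][:,:,::-1]); row=[]
        u,v=P(c,[[x,y,.04]])[0]; t=tile(im,u,v,8)
        for z,r in((.06,.03),(.074,.0225),(0,.02),(.028,.03)): draw(t,c,u,v,8,circ(x,y,z,r),(0,255,255))
        draw(t,c,u,v,8,circ(x,y,.088,.0225,w+np.pi/2,w+1.5*np.pi),(0,0,255))
        draw(t,c,u,v,8,loc(x,y,w,[(-.006,-.031,.015),(.006,-.031,.015),(.006,.031,.015),(-.006,.031,.015),(-.006,-.031,.015)]),(0,255,0)); row.append(t)
        u,v=P(c,[[bx,by,.04]])[0]; t=tile(im,u,v,6); a=.055
        draw(t,c,u,v,6,loc(bx,by,bw,[(a,a,.008),(a,-a,.008),(-a,-a,.008),(-a,a,.008),(a,a,.008)]),(0,255,255))
        for r in(.043,.0255): draw(t,c,u,v,6,circ(bx,by,.048+h,r),(0,0,255))
        g=loc(bx,by,bw,[(-.009,-.034,.048+h),(.009,-.034,.048+h),(.009,.034,.048+h),(-.009,.034,.048+h),(-.009,-.034,.048+h)]); draw(t,c,u,v,6,g,(0,255,0)); row.append(t)
        out.append(np.hstack(row))
    cv2.imwrite(name,np.vstack(out))
E
python3 -c "
from ov import *
overlay((.523,.229,.55),(.5038,-.1115,-.323,.008),'pics/o1.png')"
```

```text
(no output)
```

View pics/o1.png

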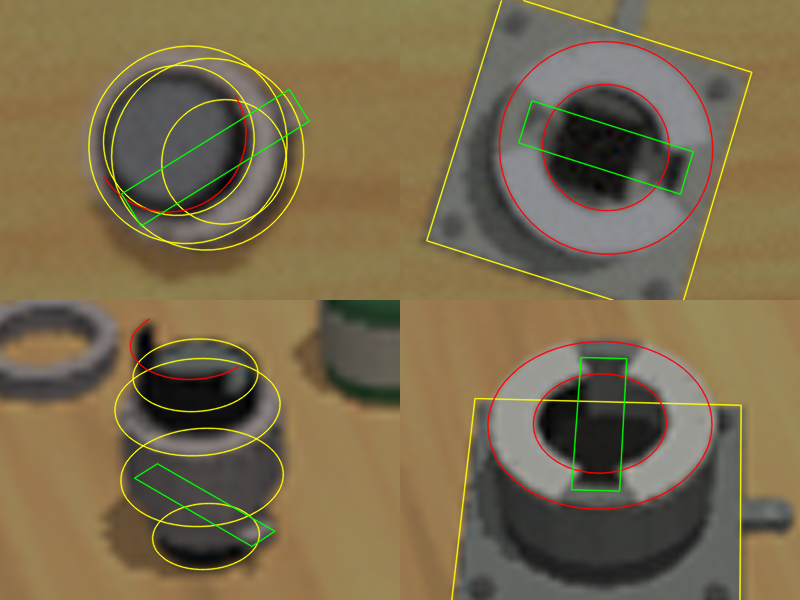

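The overlay fits. The base is at about (0.504,-0.1115) with yaw -0.32 and h near 8 mm. The lamp needs roughly +1.5 mm in x (ring's left edge at 122 against 115 drawn in the side view), and its lug matches yaw of about 0.55, beam side away from the hood. Next I'll check the bystander clearances.

Run:
```python
from ov import *
# jar lids centres read in top view, z=.08; carton .035
L=np.array([.5243,.2287,0]);B=np.array([.5038,-.1115,0])
for n,p,z in(("green",(165.5,170),.08),("white",(123,144),.08),("orange",(364,164),.08),("sring",(152,226),.01),("drv tip",(396,211),.01),("drv end",(377,267),.015),("carton",(302,266),.035)):
    q=ray(T,p,z)
    for m,o in(("L",L),("B",B)):
        d=q-o;r=np.hypot(*d[:2])
        if r<.2: print(n,q.round(3),m,"dist",r.round(3),"az",np.degrees(np.arctan2(d[1],d[0])).round())
```

```text
green [0.615 0.308 0.08 ] L dist 0.12 az 41.0
orange [ 0.622 -0.168  0.08 ] B dist 0.131 az -26.0
sring [0.485 0.359 0.01 ] L dist 0.136 az 107.0
drv tip [ 0.514 -0.259  0.01 ] B dist 0.148 az -86.0
drv end [ 0.375 -0.204  0.015] B dist 0.159 az -144.0
carton [ 0.381 -0.017  0.035] B dist 0.155 az 143.0
```

Clearances are ample in every direction. I'll raise the tool, then travel to above the lamp.

>>> {"method": "drive_tool", "body": {"moves": [[[0, 0, 0], [0, 0, -0.05], 0.0854], [[0, 0, 0], [-0.049, -0.032, 0], 0.0854], [[0, 0, 0], [-0.049, -0.032, 0], 0.0854], [[0, 0, 0], [-0.049, -0.032, 0], 0.0854], [[0, 0, 0], [-0.049, -0.032, 0], 0.0854]], "grip_force": 20}}

```text
time: 0.82
eef_pos: [0.3962, 0.424, 0.2982]
tcp_rot: [0.201, 0.98, -0.0, 0.0]
contact_force: [0.3, 0.4, 0.0]
opening: 0.996
finger_force: 0.0
```

>>> {"method": "drive_tool", "body": {"moves": [[[0, 0, 0], [-0.049, -0.032, 0], 0.0854], [[0, 0, 0], [-0.049, -0.032, 0], 0.0854], [[0, 0, 0], [-0.049, -0.032, 0], 0.0854], [[0, 0, 0], [-0.049, -0.033, 0], 0.0854], [[0, 0, 0], [0, 0, 0], 0.0854]]}}

```text
time: 1.45
eef_pos: [0.5266, 0.2265, 0.298]
tcp_rot: [0.204, 0.979, -0.0, -0.0]
contact_force: [0.4, 0.1, -0.2]
opening: 1.001
finger_force: 0.0
```

```bash
cat > g.py <<'E'
from h import *
from scipy.spatial.transform import Rotation as Ro
import sys
def go(x,y,z,psi):
    s=ctrl.get_state(); R=Ro.from_quat(s["tcp_rot"]); p=np.radians(psi)
    Y=np.array([np.cos(p),np.sin(p),0]);Z=np.array([0,0,-1]);G=Ro.from_matrix(np.c_[np.cross(Y,Z),Y,Z])
    print("t",s["time"],"pos",s["eef_pos"].round(4),"psi",np.degrees(np.arctan2(*R.as_matrix()[:2,1][::-1])).round(2),"q6",s["qpos"][5].round(2),"open",round(s["opening"]*85.4,1),"F",s["contact_force"].round(1),"M",s["wrist_torque"].round(2),"ff",s["finger_force"])
    print("shift",R.inv().apply(np.array([x,y,z])-s["eef_pos"]).round(4),"turn",(R.inv()*G).as_rotvec().round(4))
if __name__=="__main__": go(*map(float,sys.argv[1:]))
E
python3 g.py .5243 .2287 .16 66.8
```

```text
t 1.45 pos [0.5266 0.2265 0.298 ] psi 66.47 q6 -0.93 open 85.5 F [ 0.4  0.1 -0.2] M [ 0.01  0.03 -0.05] ff 0.0
shift [0.003  0.0012 0.138 ] turn [-0.0008  0.0001 -0.0057]
```

>>> {"method": "drive_tool", "body": {"moves": [[[0, 0, 0], [0.003, 0.001, 0.05], 0.0854], [[0, 0, 0], [0, 0, 0.05], 0.0854], [[0, 0, 0], [0, 0, 0.05], 0.0854], [[0, 0, 0], [0, 0, 0.05], 0.0854], [[0, 0, 0], [0, 0, 0.03], 0.0854]]}}

```text
time: 2.08
eef_pos: [0.5201, 0.2326, 0.0652]
tcp_rot: [0.201, 0.98, -0.001, -0.002]
contact_force: [-0.3, 0.4, 0.3]
opening: 1.003
finger_force: 0.0
```

>>> {"method": "drive_tool", "body": {"moves": [[[0, 0, 0], [0, 0, 0.018], 0.0854], [[0, 0, 0], [0, 0, 0], 0.072], [[0, 0, 0], [0, 0, 0], 0.064], [[0, 0, 0], [0, 0, 0], 0.062], [[0, 0, 0], [0, 0, 0], 0.058]]}}

```text
time: 2.7
eef_pos: [0.5237, 0.2322, 0.0522]
tcp_rot: [0.201, 0.98, 0.001, 0.001]
contact_force: [-2.1, -0.0, 6.6]
opening: 0.693
finger_force: 21.3
```

>>> {"method": "drive_tool", "body": {"moves": [[[0, 0, 0], [0, 0, 0], 0.055], [[0, 0, 0], [0, 0, 0], 0.055], [[0, 0, 0], [0, 0, 0], 0.055], [[0, 0, 0], [0, 0, 0], 0.055]]}}

```text
time: 3.2
eef_pos: [0.5238, 0.2322, 0.0522]
tcp_rot: [0.201, 0.98, 0.001, 0.001]
contact_force: [-1.2, 0.2, 7.0]
opening: 0.694
finger_force: 21.4
```

```bash
python3 g.py .5243 .2287 .05 -23.2
```

```text
t 3.2 pos [0.5238 0.2322 0.0522] psi 66.8 q6 -0.93 open 59.2 F [-1.2  0.2  7. ] M [-0.03  0.21 -0.  ] ff 21.404906809329987
shift [-0.0019 -0.003   0.0022] turn [3.1000e-03 4.0000e-04 1.5708e+00]
```

The ring is gripped and measures 59 mm wide. I'll open, turn a quarter turn and grip again so it is centred both ways.

>>> {"method": "drive_tool", "body": {"moves": [[[0, 0, 0], [0, 0, 0], 0.0854], [[0, 0, 0], [-0.001, 0, 0], 0.0854], [[0, 0, 0.1745], [0, 0, 0], 0.0854], [[0, 0, 0.1745], [0, 0, 0], 0.0854], [[0, 0, 0.1745], [0, 0, 0], 0.0854]]}}

```text
time: 3.82
eef_pos: [0.5232, 0.2314, 0.0498]
tcp_rot: [0.45, 0.893, -0.0, -0.0]
contact_force: [0.1, -0.6, 0.7]
opening: 1.002
finger_force: 0.0
```

>>> {"method": "drive_tool", "body": {"moves": [[[0, 0, 0.1745], [0, 0, 0], 0.0854], [[0, 0, 0.1745], [0, 0, 0], 0.0854], [[0, 0, 0.1745], [0, 0, 0], 0.0854], [[0, 0, 0.1745], [0, 0, 0], 0.0854], [[0, 0, 0.1745], [0, 0, 0], 0.0854]]}}

```text
time: 4.45
eef_pos: [0.5232, 0.2314, 0.0499]
tcp_rot: [0.785, 0.619, -0.0, -0.0]
contact_force: [-0.2, 0.5, -1.3]
opening: 0.997
finger_force: 0.0
```

>>> {"method": "drive_tool", "body": {"moves": [[[0, 0, 0.1745], [0, 0, 0], 0.0854], [[0, 0, 0], [0, 0, 0], 0.0854]]}}

```text
time: 4.7
eef_pos: [0.5232, 0.2314, 0.0499]
tcp_rot: [0.834, 0.551, -0.0, -0.0]
contact_force: [0.5, 0.2, -0.1]
opening: 1.002
finger_force: 0.0
```

```bash
python3 g.py .5238 .2322 .05 -23.2
```

```text
t 4.7 pos [0.5232 0.2314 0.0499] psi -23.06 q6 0.64 open 85.6 F [ 0.5  0.2 -0.1] M [0.02 0.01 0.01] ff 0.0
shift [ 0.0009  0.0003 -0.0001] turn [-0.0006  0.0004  0.0024]
```

>>> {"method": "drive_tool", "body": {"moves": [[[0, 0, 0], [0, 0, 0], 0.072], [[0, 0, 0], [0, 0, 0], 0.064], [[0, 0, 0], [0, 0, 0], 0.06], [[0, 0, 0], [0, 0, 0], 0.056], [[0, 0, 0], [0, 0, 0], 0.052]]}}

```text
time: 5.32
eef_pos: [0.5238, 0.2315, 0.0507]
tcp_rot: [0.835, 0.551, 0.0, 0.0]
contact_force: [0.7, -0.4, 1.0]
opening: 0.696
finger_force: 21.7
```

>>> {"method": "drive_tool", "body": {"moves": [[[0, 0, 0], [0, 0, 0], 0.05], [[0, 0, 0], [0, 0, 0], 0.05], [[0, 0, 0], [0, 0, 0], 0.05]], "grip_force": 60}}

```text
time: 5.7
eef_pos: [0.5239, 0.2315, 0.0509]
tcp_rot: [0.835, 0.551, 0.0, 0.0]
contact_force: [-0.7, -1.1, 5.7]
opening: 0.682
finger_force: 63.6
```

>>> {"method": "drive_tool", "body": {"moves": [[[0, 0, 0], [0, 0, -0.03], 0.05], [[0, 0, 0], [0, 0, -0.05], 0.05], [[0, 0, 0], [0, 0, -0.05], 0.05], [[0, 0, 0], [0, 0, 0], 0.05]]}}

```text
time: 6.2
eef_pos: [0.5255, 0.2324, 0.1841]
tcp_rot: [0.835, 0.551, 0.004, 0.001]
contact_force: [0.2, 0.2, -3.2]
opening: 0.683
finger_force: 66.3
```

```bash
python3 g.py .5038 -.1115 .18 -73.2
python3 - <<'E'
from h import *
c=ctrl.read_camera("side");s=ctrl.get_state();p=s["eef_pos"].copy()
im=np.ascontiguousarray(c["image"][:,:,::-1]);q=p-[0,0,.01];u,v=P(c,q)[0]
def t2(k=8):return cv2.warpAffine(im,np.float32([[k,0,-u*k+200],[0,k,-v*k+150]]),(400,300),flags=cv2.INTER_CUBIC)
a=t2();b=a.copy();z0=p[2]-.05;x,y=p[:2]
for z,r in((.06,.03),(.074,.0225),(0,.02),(.028,.03)): draw(b,c,u,v,8,circ(x,y,z0+z,r),(0,255,255))
for w,col in((.45,(0,255,0)),(.65,(255,255,0))):
    draw(b,c,u,v,8,loc(x,y,w,[(-.006,-.031,z0+.015),(.006,-.031,z0+.015),(.006,-.02,z0+.015)]),col)
cv2.imwrite("pics/l1.png",np.hstack([a,b]))
E
```

```text
t 6.2 pos [0.5255 0.2324 0.1841] psi -23.17 q6 0.64 open 58.4 F [ 0.2  0.2 -3.2] M [-0.02 -0.    0.01] ff 66.25772953033447
shift [-0.3247  0.1153  0.0031] turn [ 0.0035 -0.0077  0.8731]
```

View pics/l1.png

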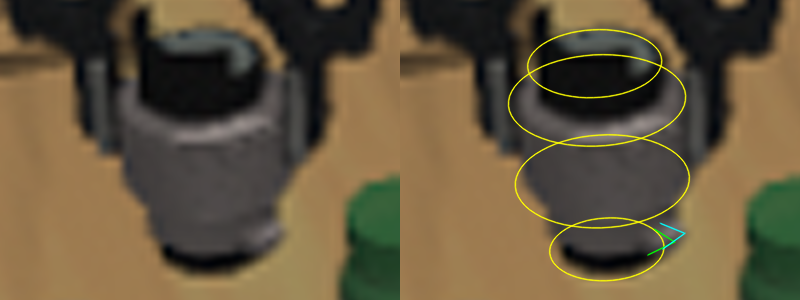

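The lamp hangs straight. Its lug is at about (283,235) in the crop, which fits a yaw of 0.5 to 0.55. I'll carry it over the base.

>>> {"method": "drive_tool", "body": {"moves": [[[0, 0, 0], [-0.0465, 0.0165, 0], 0.05], [[0, 0, 0], [-0.0465, 0.0165, 0], 0.05], [[0, 0, 0], [-0.0465, 0.0165, 0], 0.05], [[0, 0, 0], [-0.0465, 0.0165, 0], 0.05], [[0, 0, 0], [-0.0465, 0.0165, 0], 0.05]]}}

```text
time: 6.88
eef_pos: [0.5053, -0.0155, 0.1764]
tcp_rot: [0.835, 0.551, -0.002, -0.003]
contact_force: [-0.4, -0.4, -2.5]
opening: 0.68
finger_force: 66.0
```

>>> {"method": "drive_tool", "body": {"moves": [[[0, 0, 0], [-0.0465, 0.0165, 0], 0.05], [[0, 0, 0], [-0.0465, 0.0165, 0], 0.05], [[0, 0, 0.17], [0, 0, 0], 0.05], [[0, 0, 0.17], [0, 0, 0], 0.05], [[0, 0, 0.17], [0, 0, 0], 0.05]]}}

```text
time: 7.5
eef_pos: [0.4993, -0.1124, 0.1761]
tcp_rot: [0.948, 0.319, -0.003, -0.003]
contact_force: [-0.2, 0.7, -3.1]
opening: 0.682
finger_force: 65.9
```

>>> {"method": "drive_tool", "body": {"moves": [[[0, 0, 0.17], [0, 0, 0], 0.05], [[0, 0, 0.17], [0, 0, 0], 0.05], [[0, 0, 0], [0, 0, 0], 0.05], [[0, 0, 0], [0, 0, 0], 0.05]]}}

```text
time: 8.0
eef_pos: [0.5005, -0.1126, 0.1783]
tcp_rot: [0.987, 0.159, -0.002, -0.001]
contact_force: [-0.5, -0.3, -3.3]
opening: 0.679
finger_force: 65.9
```

```bash
python3 g.py .5038 -.1115 .14 -71.7
```

```text
t 8.0 pos [ 0.5005 -0.1126  0.1783] psi -71.74 q6 0.83 open 58.0 F [-0.5 -0.3 -3.3] M [-0.01  0.01  0.02] ff 65.91468214988708
shift [0.0036 0.     0.0383] turn [-0.0025  0.0027 -0.0007]
```

>>> {"method": "drive_tool", "body": {"moves": [[[0, 0, 0], [0.0035, 0, 0.02], 0.05], [[0, 0, 0], [0, 0, 0.025], 0.05], [[0, 0, 0], [0, 0, 0], 0.05], [[0, 0, 0], [0, 0, 0], 0.05]]}}

```text
time: 8.5
eef_pos: [0.5052, -0.1122, 0.1359]
tcp_rot: [0.987, 0.158, 0.0, 0.0]
contact_force: [0.8, -0.2, -2.0]
opening: 0.684
finger_force: 65.9
```

```bash
python3 g.py .5038 -.1115 .13 -71.7
python3 - <<'E'
from h import *
c=ctrl.read_camera("side");im=np.ascontiguousarray(c["image"][:,:,::-1])
u,v=P(c,[[.5038,-.1115,.07]])[0]
a=cv2.warpAffine(im,np.float32([[10,0,-u*10+300],[0,10,-v*10+300]]),(600,600),flags=cv2.INTER_CUBIC)
cv2.imwrite("pics/b1.png",a); print(u,v)
E
```

```text
t 8.5 pos [ 0.5052 -0.1122  0.1359] psi -71.83 q6 0.84 open 58.4 F [ 0.8 -0.2 -2. ] M [-0.02 -0.01 -0.05] ff 65.94766974449158
shift [-0.0011 -0.0011  0.0058] turn [ 0.0004 -0.0005 -0.0024]
285.8458494297401 267.0567039306856
```

View pics/b1.png

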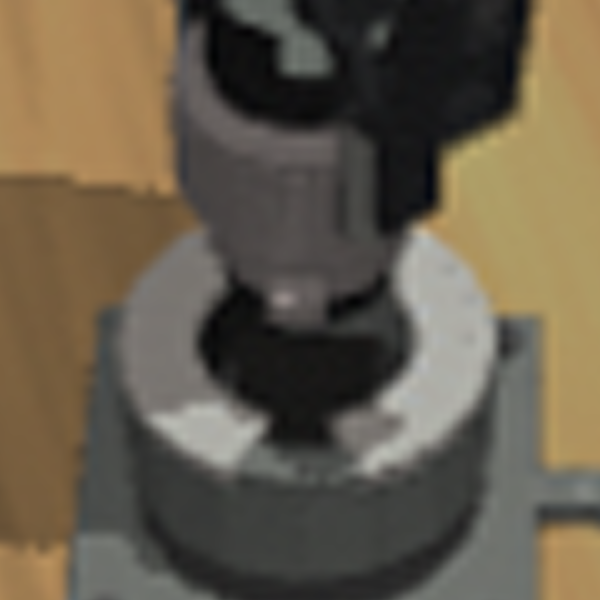

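The lug is at about x=298 and the near gap at about 301. The barrel axis is near 309 and the socket axis near 307, so they line up to within about 1 mm, and the beam side is towards the tab on the right. I'll descend to just above the lips and then feel downwards.

>>> {"method": "drive_tool", "body": {"moves": [[[0, 0, 0], [-0.0005, -0.0005, 0.01], 0.05], [[0, 0, 0], [0, 0, 0.01], 0.05], [[0, 0, 0], [0, 0, 0.008], 0.05], [[0, 0, 0], [0, 0, 0.0], 0.05], [[0, 0, 0], [0, 0, 0.0], 0.05]]}}

```text
time: 9.18
eef_pos: [0.5044, -0.1118, 0.1074]
tcp_rot: [0.988, 0.158, 0.0, 0.0]
contact_force: [-0.7, -1.2, -2.7]
opening: 0.683
finger_force: 65.9
```

>>> {"method": "drive_tool", "body": {"moves": [[[0, 0, 0], [0, 0, 0.002], 0.05], [[0, 0, 0], [0, 0, 0.002], 0.05], [[0, 0, 0], [0, 0, 0.0], 0.05]]}}

```text
time: 9.55
eef_pos: [0.5041, -0.1117, 0.1032]
tcp_rot: [0.988, 0.157, -0.0, -0.0]
contact_force: [-0.1, -0.6, -3.1]
opening: 0.684
finger_force: 65.9
```

>>> {"method": "drive_tool", "body": {"moves": [[[0, 0, 0], [0, 0, 0.002], 0.05], [[0, 0, 0], [0, 0, 0.0], 0.05]]}}

```text
time: 9.8
eef_pos: [0.5041, -0.1117, 0.1011]
tcp_rot: [0.988, 0.157, -0.0, -0.0]
contact_force: [0.2, 0.2, -2.6]
opening: 0.68
finger_force: 65.9
```

>>> {"method": "drive_tool", "body": {"moves": [[[0, 0, 0], [0, 0, 0.0015], 0.05], [[0, 0, 0], [0, 0, 0.0015], 0.05], [[0, 0, 0], [0, 0, 0], 0.05]]}}

```text
time: 10.18
eef_pos: [0.5041, -0.1117, 0.0981]
tcp_rot: [0.988, 0.157, -0.0, -0.0]
contact_force: [-0.2, 0.2, -2.6]
opening: 0.683
finger_force: 65.9
```

>>> {"method": "drive_tool", "body": {"moves": [[[0, 0, 0], [0, 0, 0.0015], 0.05], [[0, 0, 0], [0, 0, 0], 0.05]]}}

```text
time: 10.42
eef_pos: [0.5041, -0.1117, 0.0967]
tcp_rot: [0.988, 0.157, -0.0, -0.0]
contact_force: [0.3, -0.7, -2.0]
opening: 0.684
finger_force: 65.9
```

>>> {"method": "drive_tool", "body": {"moves": [[[0, 0, 0], [0, 0, 0.0015], 0.05], [[0, 0, 0], [0, 0, 0], 0.05]]}}

```text
time: 10.68
eef_pos: [0.5041, -0.1117, 0.0951]
tcp_rot: [0.988, 0.157, -0.0, -0.0]
contact_force: [0.6, 0.1, -3.3]
opening: 0.682
finger_force: 65.9
```

>>> {"method": "drive_tool", "body": {"moves": [[[0, 0, 0], [0, 0, 0.0015], 0.05], [[0, 0, 0], [0, 0, 0], 0.05]]}}

```text
time: 10.92
eef_pos: [0.5041, -0.1117, 0.0936]
tcp_rot: [0.988, 0.158, -0.0, -0.0]
contact_force: [-0.4, 0.0, -3.0]
opening: 0.684
finger_force: 65.9
```

>>> {"method": "drive_tool", "body": {"moves": [[[0, 0, 0], [0, 0, 0.001], 0.05], [[0, 0, 0], [0, 0, 0], 0.05]]}}

```text
time: 11.18
eef_pos: [0.5042, -0.1117, 0.0927]
tcp_rot: [0.988, 0.158, -0.0, -0.0]
contact_force: [-1.3, 0.2, -3.5]
opening: 0.681
finger_force: 65.9
```

>>> {"method": "drive_tool", "body": {"moves": [[[0, 0, 0], [0, 0, 0.001], 0.05], [[0, 0, 0], [0, 0, 0], 0.05]]}}

```text
time: 11.42
eef_pos: [0.5042, -0.1117, 0.0917]
tcp_rot: [0.988, 0.157, -0.0, -0.0]
contact_force: [0.0, 0.4, -2.8]
opening: 0.683
finger_force: 65.9
```

>>> {"method": "drive_tool", "body": {"moves": [[[0, 0, 0], [0, 0, 0.001], 0.05], [[0, 0, 0], [0, 0, 0], 0.05]]}}

```text
time: 11.68
eef_pos: [0.5042, -0.1117, 0.0908]
tcp_rot: [0.988, 0.157, -0.0, -0.0]
contact_force: [-0.6, 0.5, -2.5]
opening: 0.684
finger_force: 66.0
```

>>> {"method": "drive_tool", "body": {"moves": [[[0, 0, 0], [0, 0, 0.001], 0.05], [[0, 0, 0], [0, 0, 0], 0.05]]}}

```text
time: 11.92
eef_pos: [0.5044, -0.1117, 0.0905]
tcp_rot: [0.988, 0.158, -0.0, -0.0]
contact_force: [-3.1, 1.1, 3.7]
opening: 0.682
finger_force: 66.4
```

>>> {"method": "drive_tool", "body": {"moves": [[[0, 0, 0], [0, 0, 0.001], 0.05], [[0, 0, 0], [0, 0, 0], 0.05]]}}

```text
time: 12.18
eef_pos: [0.5044, -0.1117, 0.0893]
tcp_rot: [0.988, 0.158, 0.0, 0.0]
contact_force: [-3.3, 1.3, 5.1]
opening: 0.682
finger_force: 66.7
```

>>> {"method": "drive_tool", "body": {"moves": [[[0, 0, 0], [0, 0, 0.001], 0.05], [[0, 0, 0], [0, 0, 0], 0.05]]}}

```text
time: 12.42
eef_pos: [0.5044, -0.1117, 0.0884]
tcp_rot: [0.988, 0.158, 0.0, -0.0]
contact_force: [-2.9, 1.4, 5.8]
opening: 0.683
finger_force: 66.8
```

>>> {"method": "drive_tool", "body": {"moves": [[[0, 0, 0], [0, 0, 0.001], 0.05], [[0, 0, 0], [0, 0, 0], 0.05]]}}

```text
time: 12.68
eef_pos: [0.5045, -0.1118, 0.0875]
tcp_rot: [0.988, 0.157, 0.0, -0.0]
contact_force: [-2.4, 1.8, 7.0]
opening: 0.681
finger_force: 66.9
```

Contact came at TCP z of about 0.0906, with a 6.6 N step and then about 1.2 N per mm. That is the sprung seat, so the lugs are in the gaps. It has given about 3.2 mm so far, and I'll go on to about 6 mm.

>>> {"method": "drive_tool", "body": {"moves": [[[0, 0, 0], [0, 0, 0.001], 0.05], [[0, 0, 0], [0, 0, 0.001], 0.05], [[0, 0, 0], [0, 0, 0], 0.05]]}}

```text
time: 13.05
eef_pos: [0.5045, -0.1117, 0.0859]
tcp_rot: [0.988, 0.157, 0.0, -0.0]
contact_force: [-4.5, 1.5, 8.6]
opening: 0.678
finger_force: 67.1
```

>>> {"method": "drive_tool", "body": {"moves": [[[0, 0, 0], [0, 0, 0.001], 0.05], [[0, 0, 0], [0, 0, 0], 0.05], [[0, 0, 0], [0, 0, 0], 0.05]]}}

```text
time: 13.42
eef_pos: [0.5046, -0.1117, 0.0851]
tcp_rot: [0.988, 0.157, 0.0, -0.0]
contact_force: [-3.9, 1.6, 9.4]
opening: 0.681
finger_force: 67.2
```

```bash
python3 g.py .5044 -.1117 .0845 -131.8
```

```text
t 13.425 pos [ 0.5046 -0.1117  0.0851] psi -71.88 q6 0.84 open 58.2 F [-3.9  1.6  9.4] M [0.53 0.91 0.01] ff 67.20483899116516
shift [-0.0001 -0.0001  0.0006] turn [-2.0000e-04  1.0000e-04  1.0458e+00]
```

>>> {"method": "drive_tool", "body": {"moves": [[[0, 0, 0], [0, 0, 0.0007], 0.05], [[0, 0, 0], [0, 0, 0], 0.05], [[0, 0, 0], [0, 0, 0], 0.05]]}}

```text
time: 13.8
eef_pos: [0.5046, -0.1118, 0.0845]
tcp_rot: [0.988, 0.157, -0.0, -0.0]
contact_force: [-5.4, 2.4, 10.7]
opening: 0.678
finger_force: 67.3
```

>>> {"method": "drive_tool", "body": {"moves": [[[0, 0, 0.1], [0, 0, 0], 0.05], [[0, 0, 0.1], [0, 0, 0], 0.05]]}}

```text
time: 14.05
eef_pos: [0.5046, -0.1117, 0.0845]
tcp_rot: [0.998, 0.056, 0.0, -0.0]
contact_force: [-4.5, 2.5, 11.1]
opening: 0.686
finger_force: 67.2
```

```bash
python3 g.py .5044 -.1117 .0845 -131.8
```

```text
t 14.05 pos [ 0.5046 -0.1117  0.0845] psi -83.52 q6 1.04 open 58.6 F [-4.5  2.5 11.1] M [0.63 0.92 0.06] ff 67.23609924316406
shift [-0.0002 -0.      0.    ] turn [-4.000e-04 -0.000e+00  8.426e-01]
```

The torque is 0.06 N m, which is just the ring's drag, so it is turning freely under the lips with the barrel held. I'll keep turning.

>>> {"method": "drive_tool", "body": {"moves": [[[0, 0, 0.14], [0, 0, 0], 0.05], [[0, 0, 0.14], [0, 0, 0], 0.05], [[0, 0, 0.14], [0, 0, 0], 0.05], [[0, 0, 0.14], [0, 0, 0], 0.05], [[0, 0, 0.14], [0, 0, 0], 0.05]]}}

```text
time: 14.68
eef_pos: [0.5048, -0.1116, 0.0846]
tcp_rot: [0.957, -0.29, 0.0, -0.0]
contact_force: [-5.0, 3.0, 9.6]
opening: 0.684
finger_force: 67.2
```

```bash
python3 g.py .5044 -.1117 .0845 -131.8
```

```text
t 14.675 pos [ 0.5048 -0.1116  0.0846] psi -123.71 q6 1.74 open 58.4 F [-5.   3.   9.6] M [0.64 0.8  0.09] ff 67.24163174629211
shift [-0.0003  0.0003  0.0001] turn [-0.0007 -0.0005  0.1412]
```

>>> {"method": "drive_tool", "body": {"moves": [[[0, 0, 0.08], [0, 0, 0], 0.05], [[0, 0, 0.06], [0, 0, 0], 0.05], [[0, 0, 0], [0, 0, 0], 0.05]]}}

```text
time: 15.05
eef_pos: [0.505, -0.1108, 0.0845]
tcp_rot: [0.935, -0.354, 0.0, -0.001]
contact_force: [-3.7, 6.9, 10.1]
opening: 0.678
finger_force: 67.2
```

```bash
python3 g.py .5044 -.1117 .0845 -135
```

```text
t 15.05 pos [ 0.505  -0.1108  0.0845] psi -131.47 q6 1.88 open 57.9 F [-3.7  6.9 10.1] M [1.08 0.58 0.15] ff 67.21665143966675
shift [0.0002 0.0011 0.    ] turn [-0.0024  0.0004  0.0615]
```

The stop is being met: torque is 0.15 N m and the side force is building. I'll ease on a little further.

>>> {"method": "drive_tool", "body": {"moves": [[[0, 0, 0.04], [0, 0, 0], 0.05], [[0, 0, 0.02], [0, 0, 0], 0.05], [[0, 0, 0], [0, 0, 0], 0.05]]}}

```text
time: 15.42
eef_pos: [0.505, -0.1105, 0.0845]
tcp_rot: [0.924, -0.381, 0.0, -0.001]
contact_force: [-3.8, 7.1, 9.7]
opening: 0.679
finger_force: 67.2
```

```bash
python3 g.py .5044 -.1117 .0845 -135
```

```text
t 15.425 pos [ 0.505  -0.1105  0.0845] psi -134.85 q6 1.94 open 58.0 F [-3.8  7.1  9.7] M [1.28 0.47 0.38] ff 67.20033288002014
shift [0.0004 0.0013 0.    ] turn [-0.0025  0.0007  0.0027]
```

The torque is now 0.38 N m, so the ring is firmly on its stop. I'll ease the wind-up, let the lugs rise to the lips, then open.

>>> {"method": "drive_tool", "body": {"moves": [[[0, 0, -0.04], [0, 0, 0], 0.05], [[0, 0, 0], [0, 0, -0.0006], 0.05], [[0, 0, 0], [0, 0, -0.0005], 0.05], [[0, 0, 0], [0, 0, 0], 0.05]], "grip_force": 20}}

```text
time: 15.92
eef_pos: [0.5049, -0.1105, 0.0848]
tcp_rot: [0.932, -0.363, 0.0, -0.001]
contact_force: [-1.7, 6.0, 6.1]
opening: 0.681
finger_force: 66.9
```

>>> {"method": "drive_tool", "body": {"moves": [[[0, 0, 0], [0, 0, 0], 0.063], [[0, 0, 0], [0, 0, 0], 0.075], [[0, 0, 0], [0, 0, 0], 0.0854], [[0, 0, 0], [0, 0, 0], 0.0854], [[0, 0, 0], [0, 0, 0], 0.0854]]}}

```text
time: 16.55
eef_pos: [0.5043, -0.1119, 0.0842]
tcp_rot: [0.932, -0.363, 0.0, 0.0]
contact_force: [0.0, 0.3, 1.2]
opening: 0.997
finger_force: 0.0
```

```bash
python3 g.py .5044 -.1117 .0845 -135
```

```text
t 16.55 pos [ 0.5043 -0.1119  0.0842] psi -132.62 q6 1.9 open 85.1 F [0.  0.3 1.2] M [ 0.03 -0.   -0.01] ff 0.0
shift [-0.     -0.0002 -0.0003] turn [ 0.     -0.0002  0.0415]
```

>>> {"method": "drive_tool", "body": {"moves": [[[0, 0, 0], [0, 0, -0.03], 0.0854], [[0, 0, 0], [0, 0, -0.05], 0.0854], [[0, 0, 0], [0, 0, -0.06], 0.0854], [[0, 0, 0], [0, 0, -0.05], 0.0854], [[0, 0, 0], [0, 0, -0.05], 0.0854]]}}

```text
time: 17.18
eef_pos: [0.504, -0.1117, 0.3261]
tcp_rot: [0.932, -0.363, 0.0, 0.0]
contact_force: [0.7, 0.1, 0.4]
opening: 1.001
finger_force: 0.0
```

>>> {"method": "drive_tool", "body": {"moves": [[[0, 0, 0], [0, -0.06, 0], 0.0854], [[0, 0, 0], [0, -0.06, 0], 0.0854], [[0, 0, 0], [0, -0.06, 0], 0.0854], [[0, 0, 0], [0, 0, 0], 0.0854]]}}

```text
time: 17.68
eef_pos: [0.6275, 0.0236, 0.3228]
tcp_rot: [0.932, -0.361, -0.001, -0.0]
contact_force: [-0.3, 0.2, -0.3]
opening: 1.003
finger_force: 0.0
```

Run:
```python
from h import *
o=[]
for n in("top","side"):
    c=ctrl.read_camera(n);im=np.ascontiguousarray(c["image"][:,:,::-1]);u,v=P(c,[[.5038,-.1115,.07]])[0]
    a=tile(im,u,v,8);b=a.copy();w=-.323;x,y,z=.5038,-.1115,.0346
    draw(b,c,u,v,8,circ(x,y,z+.06,.03),(0,255,255));draw(b,c,u,v,8,circ(x,y,z+.074,.0225),(0,255,255))
    draw(b,c,u,v,8,circ(x,y,z+.088,.0225,w+np.pi/2,w+1.5*np.pi),(0,0,255)); o.append(np.hstack([a,b]))
    cv2.imwrite(f"pics/full_{n}.png",im)
cv2.imwrite("pics/e1.png",np.vstack(o));print(ctrl.get_state()["eef_pos"])
```

```text
[0.6260546  0.02113993 0.32347981]
```

View pics/e1.png

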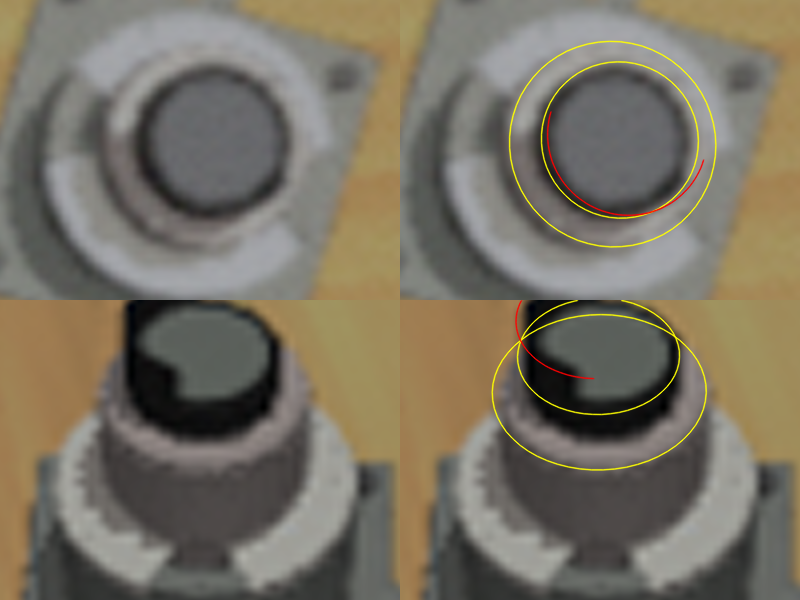

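The lamp sits deep and central in the base. In the side view the near hood end is at about (178,380), against (192,378) drawn. I'll compare the hood's end symmetry with the starting picture to judge the barrel's yaw properly.

Run:
```python
from h import *
import pickle
T,S=pickle.load(open("cams.pkl","rb"));now=cv2.imread("pics/full_side.png");old=np.ascontiguousarray(S["image"][:,:,::-1]);nt=cv2.imread("pics/full_top.png");ot=np.ascontiguousarray(T["image"][:,:,::-1])
def g(im,c,x,y,z,w,k=14):
    u,v=P(c,[[x,y,z+.08]])[0];t=tile(im,u,v,k);t=np.uint8(255*(t/255.)**.45)
    for d,col in((0,(0,255,0)),):
        for s in(-1,1):
            a=w+d+s*np.pi/2
            q=np.array([[x+.0225*np.cos(a),y+.0225*np.sin(a),z+h] for h in(.074,.088)]);draw(t,c,u,v,k,q,col)
    draw(t,c,u,v,k,np.array([[x,y,z+.074],[x+.0225*np.cos(w),y+.0225*np.sin(w),z+.074]]),(0,255,255))
    return t
a=np.hstack([g(old,S,.5245,.2300,0,.5),g(now,S,.5045,-.1105,.0346,-.323)])
b=np.hstack([g(ot,T,.5240,.2290,0,.5),g(nt,T,.5035,-.1115,.0346,-.323)])
cv2.imwrite("pics/e2.png",np.vstack([a,b]))
```

```text
(no output)
```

View pics/e2.png

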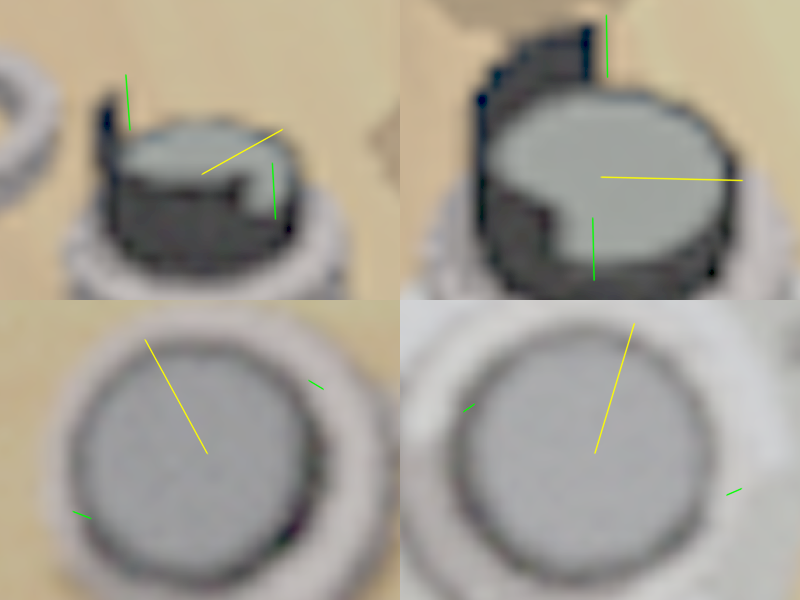

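The hood ends sit about 0.25 rad (near) and 0.10 rad (far) behind the model. That means a hood slightly shorter than a half turn, with the barrel about 0.08 rad off the pointer, inside the 0.2 limit. The ring height matches the locked foot height, and the stop came at the angle expected. I'll hand in.

```bash
python3 -c "
from plant import ctrl
print(ctrl.sign_off())"
```

```text
the job is handed in; nothing more can be done
None
```

I fitted the lamp into the base, turned its lock ring clockwise onto the stop, let go and handed the job in at about 18 s. The barrel measured roughly 0.08 rad off the pointer and its height matched the locked position, but the sign-off gave no verdict and I did not re-measure the other things on the table.

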